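# Open the scrap bin by its lever and ease the lid down

## Robot

A 7-joint arm with a two-finger parallel gripper is mounted at the origin on the work surface. World frame = base frame: x ahead of the robot, y to its left, z up, the work surface at z = 0. Lengths are in m, angles in rad, forces in N, time in s.
With the tool pointing down it reaches from about 0.4 to 0.85 m from the base axis. Payload 10.4 kg.
Tool frame: the origin (TCP) lies midway between the tips of the shut fingers; the grasp point (between the pads) lies 19 mm behind it; z points along the fingers, x is the direction in which the jaws open and shut, and the axes are right-handed (so a half turn about z gives the same grasp; the last joint's range is limited). The gripper opens to 85 mm and grips with 20 to 120 N. Pads are 22 mm wide; open, the fingers measure 114 mm over their backs; the gripper's body (76 mm by 85 mm) begins 54 mm behind the grasp point. The pads swing forward as they close: fully open they stand 13 mm farther back than shut.
Start: joints at [-1.212, 0.332, -0.065, 1.46, 0.022, 1.35, -0.088], TCP at [0.233, 0.58, 0.204] pointing down, gripper open.
Joint ranges: [-2.6, 2.6], [-0.5, 2.12], [-1.47, 1.34], [0.16, 2.42], [-1.27, 4.41], [0.06, 2.06], [-2.6, 2.6]. Speed limits (rad/s): [2.22, 2.22, 2.79, 2.79, 3.14, 3.14, 3.14].

## Interface

Orientations are given as a unit quaternion [x, y, z, w].
In Python, from workcell import telemetry, eyes, order gives the robot as it stands.
- The arm moves only by the tool servo_tool, never from a script. Its argument "deltas" is a list of rows, each a list of 3 entries, a list of its own where there are three numbers: the shift along the tool's x, y, z in cm, then the turn about the tool's z in rad, then the finger opening in cm, from 0 to 8.54. A call has 1 to 12 rows; each row shifts and turns the pose as measured when the row begins, along the tool's axes as they then stand; what a row does not reach is not made up. A row lasts 1/12 s, in which the tool goes at most 41.7 mm and 7.16 degrees, less where a joint would pass 70% of its speed; a pose out of reach is approached as far as the arm can. A call is refused whole if a number of a shift passes 4.17 or a number of a turn 0.125, either way. A call with a gripper value outside its range is refused whole. The fingers move at their own pace and stop on an object; "force" is the grip in N (left out, the last holds). Time passes only in rows, so rows that do not move let the fingers close. It gives the time, the measured TCP pose, the force and the opening at its end, in the units of the state.
- telemetry.get_obs(): the state, without advancing time (a new reading comes with each control period).
- eyes.camera(name): name is "scene" or "top"; returns (picture, depth): 384x512x3 uint8, blue, green, red; 384x512 float32, m along the optical axis (not along the pixel's ray), 0 where there is no reading.
- eyes.calibration(name): a dict with "fx", "fy", "cx", "cy" (pixels), "rvec" (rotation vector, rad) and "tvec" (3), from world to camera coordinates, as OpenCV has them. Camera axes: x right, y down, z forward; pixel columns grow to the right and rows downward; lengths in m; the calibration is good to about 2 mm. A picture is of the moment at which its call begins. calibration takes no time and is no camera call.
- order.hand_in(): hands the job in, once; it reports no verdict.
The state is a dict: "clock": time; "joint_pos": joint angles; "joint_velocities": joint speeds; "tau": joint torques, N m; "position": TCP position; "ee_rot": TCP orientation; "ft_force": force on the tool from outside, world axes, zero at the start; "torque": the same for the moment, N m; "grip_width": opening from 0.0 (shut) to 1.0 (fully open).
Only numpy, scipy, OpenCV 4.12 (cv2) and the standard library are available. Lean on these libraries where they do the work, as an engineer would, in place of code of your own. Each camera call takes 0.05 s, during which the arm holds its last target. There are 200 camera calls.

## Task

My gloves are covered in raw marinade, so open the wide scrap bin for me: press its front lever down with your fingertips until the lid stands wide open, and keep it there for a good three seconds while I drop the trimmings in. Then let the lever up slowly, with your fingers staying on it, so that the lid comes down gently and shuts without slamming, and take your hand away. Leave the narrow bin shut, and don't shove or pick up anything else on the counter.

Things in the scene. Friction and masses are not known exactly. Their poses are not given: they have to be found in the camera images.
- wide_bin: The wide bin, for food scraps: steel counter-top waste bin, a box 160 mm deep, 210 mm wide and 190 mm tall to the rim (198 mm over the shut lid), fixed to the table. Origin: centre of its underside; its front, with the lever, faces the body's -x axis; z up.
- wide_bin_lever: press lever of the wide bin: a flat steel lever that sticks out level with the foot of the front and ends in a ribbed rubber pad 84 mm wide (y) and 44 mm deep (x). Origin on its pivot under the bin, 20 mm in front of the bin's centre and 34 mm above the table; the pad's centre is 130 mm from the pivot. A spring and the lid's weight bring it back up, pressing against the finger all the way.
- wide_bin_pad (a point): centre of the upper face of that lever's pad: 70 mm in front of the bin's front face and 52 mm above the table when up; pressed fully down onto its stop it is 17 mm above the table (35 mm of travel, it takes about 8 N to start and about 5 N to keep down, up to 30 % more or less). Moves with the lever.
- wide_bin_lid (a joint): angle of the lid of the wide bin about its hinge at the top of the rear wall: 0 shut, 1.25 rad fully open, linked by a push rod to the lever in proportion (about 36 rad per metre of pad travel). The lid swings up and away from the lever's side. If the lever is let go the lid drops and slams at 4 rad/s or more.
- narrow_bin: The narrow bin, for other rubbish, not to be opened: steel counter-top waste bin, a box 160 mm deep, 125 mm wide and 190 mm tall to the rim (198 mm over the shut lid), fixed to the table. Origin: centre of its underside; its front, with the lever, faces the body's -x axis; z up.
- narrow_bin_lever: press lever of the narrow bin: a flat steel lever that sticks out level with the foot of the front and ends in a ribbed rubber pad 70 mm wide (y) and 44 mm deep (x). Origin on its pivot under the bin, 20 mm in front of the bin's centre and 34 mm above the table; the pad's centre is 130 mm from the pivot. A spring and the lid's weight bring it back up, pressing against the finger all the way.
- narrow_bin_pad (a point): centre of the upper face of that lever's pad: 70 mm in front of the bin's front face and 52 mm above the table when up; pressed fully down onto its stop it is 17 mm above the table (35 mm of travel, it takes about 8 N to start and about 5 N to keep down, up to 30 % more or less). Moves with the lever.
- narrow_bin_lid (a joint): angle of the lid of the narrow bin about its hinge at the top of the rear wall: 0 shut, 1.25 rad fully open, linked by a push rod to the lever in proportion (about 36 rad per metre of pad travel). The lid swings up and away from the lever's side. If the lever is let go the lid drops and slams at 4 rad/s or more.
- shaker: bystander, loose: spice shaker, clear with a screw cap, 53 mm across, 107 mm tall; stands between the bins, on the robot's side of them. Origin: centre of its underside.
- squeeze_bottle: bystander, loose: yellow squeeze bottle with a nozzle, 62 mm across, 187 mm tall; stands beyond the bins. Origin: centre of its underside.
- prep_bowl: bystander, loose: steel prep bowl, 136 mm across, 55 mm tall; aside of the bins. Origin: centre of its underside.
- pickle_jar: bystander, loose: glass jar with a steel lid, 76 mm across, 130 mm tall; aside of the bins. Origin: centre of its underside.
- tongs: bystander, loose: steel kitchen tongs lying flat, 245 mm long, 50 mm wide, 12 mm tall; aside of the bins. Origin: centre of its underside.
- ramekin: bystander, loose: white ramekin, 72 mm across, 45 mm tall; aside of the bins. Origin: centre of its underside.

How it is judged:
By the outcome, as a careful person would: the job done as asked, in the order asked, and still so for the second after the job is handed in, with the robot touching nothing.
It also fails if it takes over 48 s, if anything falls off the work surface, if the arm or the gripper's body presses on something with over 40 N, if the wrist force passes 120 N, or if a joint passes its speed limit or range.

## Working session

There is one attempt and no reset: what is moved stays moved. The work goes in short steps, Python scripts to look and compute and a tool call to move; the robot and the scene stay as the last step left them, time stands still between calls to the robot, and variables do not carry over. Pictures are saved under pics/ and viewed, about 8 in all and at most 12, crops included, and the job is handed in when it is done.

Besides the shell and the picture viewer there is one more tool, called after "Request:" by a JSON object that holds its "method" and its "body", one argument or row to a line. servo_tool: Moves the arm, as the interface text tells. Its arguments: {"type":"object","properties":{"deltas":{"type":"array"},"force":{"type":"number"}},"required":["deltas"]}

```bash
mkdir -p pics; cat > h.py <<'E'
import numpy as np,cv2
from workcell import telemetry,eyes,order
def shot(n):
    im,d=eyes.camera(n);c=eyes.calibration(n)
    R,_=cv2.Rodrigues(np.array(c['rvec'],float));t=np.array(c['tvec'],float).ravel()
    v,u=np.mgrid[0:384,0:512]
    P=np.stack([(u-c['cx'])/c['fx']*d,(v-c['cy'])/c['fy']*d,d],-1)
    W=(P-t)@R
    W[d==0]=np.nan
    return im,W
E
python3 - <<'E'
from h import *
print(telemetry.get_obs())
for n in('scene','top'):
    im,W=shot(n);cv2.imwrite(f'pics/{n}0.png',im);np.save(n+'0.npy',W)
a=cv2.imread('pics/scene0.png');b=cv2.imread('pics/top0.png')
cv2.imwrite('pics/both0.png',cv2.resize(np.vstack([a,b]),(800,1200))[:600]);
E
```

```text
{'clock': 0.0, 'joint_pos': array([-1.21159102,  0.33286423, -0.0646522 ,  1.460958  ,  0.02158996,
        1.34994488, -0.08847501]), 'joint_velocities': array([ 1.37999025e-04, -5.00511232e-04, -2.12477921e-05, -8.70531594e-04,
        1.27488296e-03,  8.65681121e-04,  5.23785442e-04]), 'tau': array([-1.53704721e-03, -6.25459743e+01,  4.82807925e-02, -3.91592252e+01,
        1.60921784e-02,  1.00479749e-02, -3.21215694e-07]), 'position': array([0.23274141, 0.57957559, 0.20271267]), 'ee_rot': array([ 8.28431237e-01,  5.60090295e-01, -5.90435961e-04,  4.45833733e-04]), 'ft_force': array([-0.16418399,  0.3786545 , -0.0745446 ]), 'torque': array([-0.03376919, -0.01792459,  0.01057665]), 'grip_width': 1.0005893033038025}
```

View pics/top0.png

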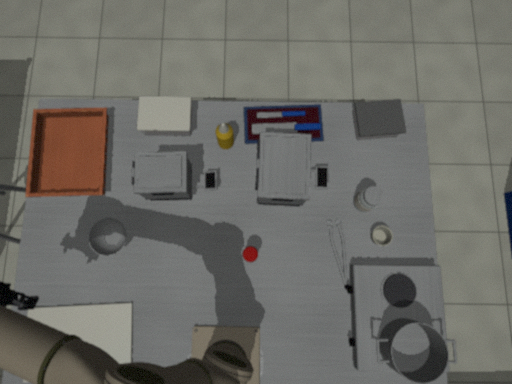

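View pics/scene0.png

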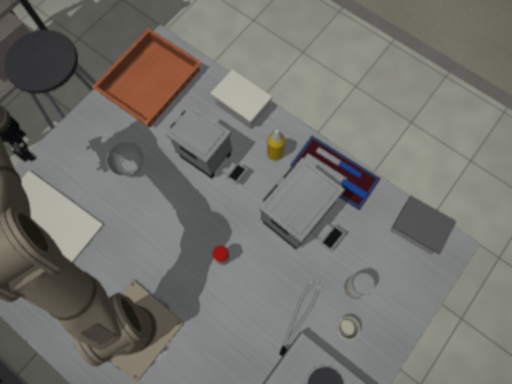

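Top view: the wide bin is at about (285,167) with its lever pad at (322,177), and the narrow bin is at (160,173) with its pad at (210,180). The red-capped shaker is at (250,254), and the pickle jar and ramekin are at (367,197) and (381,233). Both levers point right in the image. Next I'll get the numbers.

```bash
python3 - <<'E'
from h import *
for n in('top','scene'):
    W=np.load(n+'0.npy');im=cv2.imread(f'pics/{n}0.png').astype(int).sum(2)
    pts={'top':dict(pad=(322,177),npad=(210,180),lid=(285,160),shaker=(250,254),jar=(368,195),ram=(381,232),bottle=(226,127)),
     'scene':dict(pad=(333,237),npad=(237,173),lid=(305,200),shaker=(220,254),jar=(362,284),ram=(348,326))}[n]
    for k,(u,v) in pts.items(): print(n,k,W[v,u].round(3))
    p=W.reshape(-1,3)
    c=W[pts['pad'][1],pts['pad'][0]]
    # lid top
    l=W[pts['lid'][1],pts['lid'][0]]
    m=(np.abs(p[:,2]-.196)<.012)&(np.hypot(*(p[:,:2]-l[:2]).T)<.16)
    q=p[m][:,:2].astype(np.float32); print(n,'lid rect',m.sum(),cv2.minAreaRect(q), q.mean(0))
    m=(p[:,2]>.03)&(p[:,2]<.075)&(np.hypot(*(p[:,:2]-c[:2]).T)<.06)
    q=p[m]; print(n,'pad',m.sum(),np.nanmean(q,0),cv2.minAreaRect(q[:,:2].astype(np.float32)))
    d=np.hypot(*(p[:,:2]-c[:2]).T)
    # obstacles around the pad
    m=(p[:,2]>.02)&(d<.25)
    a=np.degrees(np.arctan2(*(p[m][:,:2]-c[:2]).T[::-1]));
    for lo in range(-180,180,30):
        s=(a>=lo)&(a<lo+30)
        if s.any(): print(lo,d[m][s].min().round(3),np.nanmax(p[m][s][:,2]).round(3),end=' | ')
    print()
E
```

```text
top pad [ 0.637 -0.334  0.049]
top npad [0.621 0.069 0.044]
top lid [ 0.657 -0.186  0.195]
top shaker [ 0.358 -0.077  0.105]
top jar [ 0.558 -0.47   0.13 ]
top ram [ 0.447 -0.55   0.005]
top bottle [0.778 0.009 0.165]
top lid rect 3521 ((0.6419430375099182, -0.18037670850753784), (0.17635038495063782, 0.22183528542518616), 88.25776672363281) [ 0.6375237  -0.18044433]
top pad 391 [ 0.6363659  -0.32520045  0.04941581] ((0.6375940442085266, -0.3232128322124481), (0.06494931876659393, 0.08316168934106827), 88.48641967773438)
-180 0.008 0.06 | -150 0.005 0.137 | -120 0.003 0.135 | -90 0.009 0.057 | -60 0.005 0.081 | -30 0.007 0.057 | 0 0.0 0.056 | 30 0.005 0.204 | 60 0.007 0.205 | 90 0.004 0.205 | 120 0.006 0.202 | 150 0.004 0.056 | 
scene pad [ 0.638 -0.336  0.052]
scene npad [0.618 0.063 0.054]
scene lid [ 0.641 -0.199  0.196]
scene shaker [ 0.355 -0.083  0.107]
scene jar [ 0.551 -0.49   0.13 ]
scene ram [ 0.438 -0.545  0.006]
scene lid rect 3761 ((0.642282247543335, -0.18222574889659882), (0.17630654573440552, 0.22283324599266052), 87.8936538696289) [ 0.6372724  -0.18483429]
scene pad 496 [ 0.63618873 -0.32203529  0.05083583] ((0.6377655863761902, -0.3170314133167267), (0.08192232996225357, 0.08383765816688538), 87.90410614013672)
-180 0.007 0.061 | -150 0.003 0.136 | -120 0.007 0.14 | -90 0.005 0.06 | -60 0.003 0.081 | -30 0.004 0.059 | 0 0.0 0.057 | 30 0.008 0.207 | 60 0.005 0.206 | 90 0.003 0.208 | 120 0.007 0.206 | 150 0.005 0.061 |
```

Both cameras agree. The pad centre is at about (0.637, -0.334, 0.05), the bin centre at (0.642, -0.182), and the front faces -y. I'll rise, shut the fingers, and swing over clockwise.

Request:
{"method": "servo_tool", "body": {
  "deltas": [
    [[0,0,-4],0,0],
    [[0,0,-4],0,0],
    [[0,0,-4],0,0],
    [[0,0,-2],0,0],
    [[0,4,0],0.063,0],
    [[0,4,0],0.063,0],
    [[0,4,0],0.063,0],
    [[0,4,0],0.063,0],
    [[0,4,0],0.063,0],
    [[0,4,0],0.063,0],
    [[0,4,0],0.063,0],
    [[0,4,0],0.063,0]
  ],
  "force": 40
}}

```text
clock: 1.1
position: [0.4924, 0.3999, 0.3418]
ee_rot: [0.942, 0.337, -0.006, 0.003]
ft_force: [1.0, 0.4, -0.1]
grip_width: 0.003
```

Request:
{"method": "servo_tool", "body": {
  "deltas": [
    [[0,4,0],0.063,0],
    [[0,4,0],0.063,0],
    [[0,4,0],0.063,0],
    [[0,4,0],0.063,0],
    [[0,4,0],0.063,0],
    [[0,4,0],0.063,0],
    [[0,4,0],0.063,0],
    [[0,4,0],0.063,0],
    [[0,4,0],0.063,0],
    [[0,4,0],0.063,0],
    [[0,4,0],0.063,0],
    [[0,4,0],0.063,0]
  ]
}}

```text
clock: 2.1
position: [0.6463, -0.0622, 0.3371]
ee_rot: [0.999, -0.053, -0.01, 0.008]
ft_force: [1.1, 1.6, 0.8]
grip_width: 0.003
```

Request:
{"method": "servo_tool", "body": {
  "deltas": [
    [[1,4,0],0.063,0],
    [[1,4,0],0.063,0],
    [[1,4,0],0.063,0],
    [[1,4,0],0.063,0],
    [[1,4,0],0.063,0],
    [[0,0,0],0,0]
  ]
}}

```text
clock: 2.6
position: [0.6422, -0.2793, 0.337]
ee_rot: [0.975, -0.223, -0.012, 0.012]
ft_force: [-1.6, -0.2, 0.2]
grip_width: -0.002
```

Request:
{"method": "servo_tool", "body": {
  "deltas": [
    [[1,2.8,0],0,0],
    [[1,2.8,0],0,0],
    [[0,0,0],0,0],
    [[0,0,4],0,0],
    [[0,0,4],0,0],
    [[0,0,4],0,0],
    [[0,0,4],0,0],
    [[0,0,0],0,0]
  ]
}}

```text
clock: 3.27
position: [0.628, -0.3487, 0.1704]
ee_rot: [0.974, -0.227, -0.013, 0.013]
ft_force: [-1.4, 0.4, -1.6]
grip_width: 0.002
```

```bash
cat > d.py <<'E'
from h import *
import sys
from scipy.spatial.transform import Rotation as R
o=telemetry.get_obs();r=R.from_quat(o['ee_rot']).as_matrix()
t=np.array(eval(sys.argv[1]))
print(o['clock'],o['position'].round(4),o['ft_force'].round(1),'z',r[:,2].round(3),'delta cm',(100*r.T@(t-o['position'])).round(2),'down1cm',r.T@[0,0,-1])
E
python3 d.py "[.636,-.338,.06]"
python3 - <<'E'
from h import *
im,W=shot('top');im2,_=shot('scene')
cv2.imwrite('pics/c1.png',np.hstack([cv2.resize(im[120:240,240:400],(400,300)),cv2.resize(im2[150:300,240:440],(400,300))]))
print(telemetry.get_obs()['joint_pos'].round(2))
E
```

```text
3.2667 [ 0.628  -0.3487  0.1704] [-1.4  0.4 -1.6] z [-0.03  -0.019 -0.999] delta cm [ 0.45 -1.65 10.98] down1cm [ 0.01884651 -0.03076892  0.99934883]
[ 0.07  0.62  0.58  1.21 -0.3   1.41  0.16]
```

View pics/c1.png

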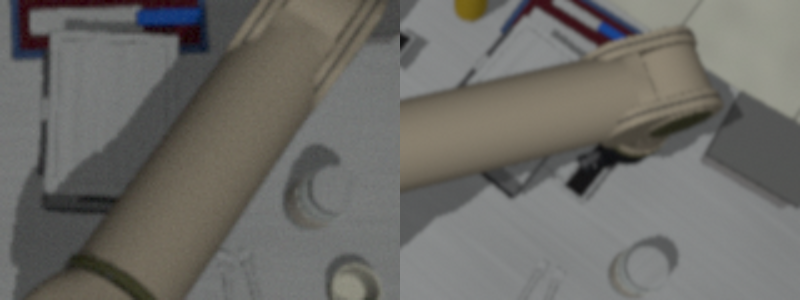

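The fingers are beside the pad (around (590,175) in the right crop), but the forearm passes over the bin's near-front corner. I'll check its height against the arc the lid sweeps.

```bash
python3 - <<'E'
from h import *
for n in('top','scene'):
    im,W=shot(n);p=W.reshape(-1,3)
    for x in (.46,.5,.54,.58,.62,.66,.7,.74):
        m=(abs(p[:,0]-x)<.01)&(p[:,2]>.22)&(p[:,1]<.1)&(p[:,1]>-.5); q=p[m]
        if len(q): i=q[:,1].argmax(); print(n,x,'y',q[:,1].min().round(3),q[i].round(3),'zmin',q[:,2].min().round(3),'zmax',q[:,2].max().round(3))
E
```

```text
top 0.46 y -0.272 [ 0.451 -0.147  0.602] zmin 0.588 zmax 0.638
top 0.5 y -0.299 [ 0.492 -0.175  0.587] zmin 0.584 zmax 0.628
top 0.54 y -0.331 [ 0.53  -0.204  0.586] zmin 0.572 zmax 0.62
top 0.58 y -0.357 [ 0.574 -0.234  0.571] zmin 0.569 zmax 0.612
top 0.62 y -0.386 [ 0.611 -0.26   0.593] zmin 0.563 zmax 0.605
top 0.66 y -0.392 [ 0.652 -0.286  0.575] zmin 0.554 zmax 0.601
top 0.7 y -0.341 [ 0.69  -0.318  0.588] zmin 0.552 zmax 0.588
scene 0.46 y -0.276 [ 0.451 -0.152  0.613] zmin 0.577 zmax 0.641
scene 0.5 y -0.305 [ 0.49  -0.182  0.608] zmin 0.571 zmax 0.633
scene 0.54 y -0.336 [ 0.531 -0.213  0.602] zmin 0.534 zmax 0.626
scene 0.58 y -0.367 [ 0.571 -0.238  0.59 ] zmin 0.285 zmax 0.617
scene 0.62 y -0.396 [ 0.611 -0.263  0.601] zmin 0.22 zmax 0.608
scene 0.66 y -0.406 [ 0.652 -0.291  0.603] zmin 0.566 zmax 0.605
scene 0.7 y -0.344 [ 0.692 -0.323  0.59 ] zmin 0.56 zmax 0.59
```

Request:
{"method": "servo_tool", "body": {
  "deltas": [
    [[0.6,-1.0,3],0,0],
    [[0,-0.5,3],0,0],
    [[0,0,3],0,0],
    [[0,0,0],0,0],
    [[0,0,0],0,0]
  ]
}}

```text
clock: 3.88
position: [0.6536, -0.348, 0.1096]
ee_rot: [0.974, -0.226, 0.008, 0.018]
ft_force: [1.2, 0.1, 1.4]
grip_width: 0.001
```

```bash
python3 d.py "[.638,-.342,.06]"; python3 - <<'E'
from h import *
for n in('scene',):
    im,W=shot(n);p=W.reshape(-1,3)
    for x in (.5,.54,.58,.62,.66):
        m=(abs(p[:,0]-x)<.01)&(p[:,2]>.3)&(p[:,1]<.1)&(p[:,1]>-.5); q=p[m]
        if len(q): i=q[:,1].argmax(); print(n,x,'y',q[:,1].min().round(3),q[i].round(3),'zmax',q[:,2].max().round(3))
E
```

```text
3.8833 [ 0.6536 -0.348   0.1096] [1.2 0.1 1.4] z [ 0.008 -0.038 -0.999] delta cm [-1.79 -0.01  4.92] down1cm [-0.02424534 -0.03079229  0.9992317 ]
scene 0.5 y -0.289 [ 0.495 -0.167  0.561] zmax 0.589
scene 0.54 y -0.317 [ 0.537 -0.198  0.548] zmax 0.575
scene 0.58 y -0.35 [ 0.571 -0.224  0.539] zmax 0.562
scene 0.62 y -0.38 [ 0.611 -0.247  0.517] zmax 0.547
scene 0.66 y -0.398 [ 0.653 -0.276  0.536] zmax 0.539
```

Request:
{"method": "servo_tool", "body": {
  "deltas": [
    [[-0.8,0,1.5],0,0],
    [[-0.2,0,1.5],0,0],
    [[0,0,1.2],0,0],
    [[0,0,0],0,0]
  ]
}}

```text
clock: 4.27
position: [0.6496, -0.3483, 0.0766]
ee_rot: [0.974, -0.226, 0.015, 0.019]
ft_force: [-0.2, 0.2, -0.3]
grip_width: -0.001
```

```bash
python3 d.py "[.640,-.340,.052]"
```

```text
4.2667 [ 0.6496 -0.3483  0.0766] [-0.2  0.2 -0.3] z [ 0.021 -0.044 -0.999] delta cm [-1.32 -0.4   2.4 ] down1cm [-0.03792108 -0.030154    0.99882567]
```

Request:
{"method": "servo_tool", "body": {
  "deltas": [
    [[-0.8,-0.5,0],0,0],
    [[-0.4,-0.3,0.8],0,0],
    [[0,0,0],0,0]
  ]
}}

```text
clock: 4.52
position: [0.6436, -0.3373, 0.0695]
ee_rot: [0.974, -0.226, 0.016, 0.019]
ft_force: [-0.2, -0.1, -0.8]
grip_width: -0.001
```

```bash
python3 d.py "[.640,-.340,.052]"
```

```text
4.5167 [ 0.6436 -0.3373  0.0695] [-0.2 -0.1 -0.8] z [ 0.023 -0.045 -0.999] delta cm [-0.27  0.35  1.75] down1cm [-0.04062182 -0.03037718  0.99871272]
```

Request:
{"method": "servo_tool", "body": {
  "deltas": [
    [[0,0,0.5],0,0],
    [[0,0,0.5],0,0],
    [[0,0,0.5],0,0],
    [[0,0,0.5],0,0],
    [[0,0,0.5],0,0],
    [[0,0,0.5],0,0]
  ]
}}

```text
clock: 5.02
position: [0.646, -0.3402, 0.0387]
ee_rot: [0.974, -0.226, 0.018, 0.02]
ft_force: [-0.9, -0.6, -1.0]
grip_width: -0.0
```

```bash
python3 d.py "[.640,-.340,.02]"; python3 - <<'E'
from h import *
im,W=shot('top');im2,W2=shot('scene')
cv2.imwrite('pics/c2.png',np.hstack([cv2.resize(im[100:250,220:420],(400,300)),cv2.resize(im2[150:300,240:440],(400,300),interpolation=cv2.INTER_CUBIC)]))
p=np.vstack([W.reshape(-1,3),W2.reshape(-1,3)])
m=(abs(p[:,0]-.642)<.12)&(abs(p[:,1]+.18)<.1)&(p[:,2]>.15)&(p[:,2]<.35);print('lid z',np.percentile(p[m][:,2],[50,90,98,100]))
m=(abs(p[:,0]-.64)<.06)&(abs(p[:,1]+.335)<.025)&(p[:,2]<.08);print('pad',m.sum(),p[m][::15].round(3))
E
```

```text
5.0167 [ 0.646  -0.3402  0.0387] [-0.9 -0.6 -1. ] z [ 0.026 -0.047 -0.999] delta cm [-0.63  0.19  1.85] down1cm [-0.04363989 -0.03063256  0.99857759]
lid z [0.19604479 0.20006104 0.20241059 0.20722771]
pad 269 [[ 0.635 -0.341  0.077]
 [ 0.632 -0.34   0.053]
 [ 0.631 -0.342  0.048]
 [ 0.618 -0.333  0.055]
 [ 0.609 -0.325  0.047]
 [ 0.596 -0.313  0.046]
 [ 0.623 -0.353  0.061]
 [ 0.613 -0.344  0.056]
 [ 0.603 -0.336  0.053]
 [ 0.605 -0.327  0.003]
 [ 0.592 -0.316 -0.001]
 [ 0.61  -0.355  0.052]
 [ 0.598 -0.347  0.058]
 [ 0.601 -0.341  0.008]
 [ 0.597 -0.341  0.003]
 [ 0.595 -0.343  0.002]
 [ 0.599 -0.353  0.001]
 [ 0.588 -0.351  0.002]]
```

View pics/c2.png

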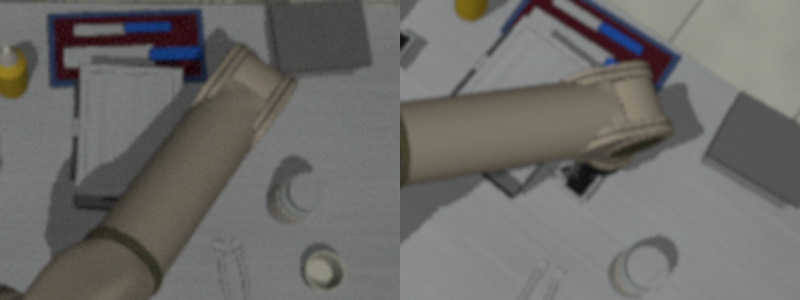

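The lid is still shut and the pad still reads about 0.05, though the TCP reads 0.039 with no force. I'll zoom in on the fingers to find out why.

```bash
python3 - <<'E'
from h import *
im2,W2=shot('scene')
c=im2[205:270,300:370];c=cv2.convertScaleAbs(c,alpha=1.8,beta=25)
cv2.imwrite('pics/c3.png',cv2.resize(c,(700,650),interpolation=cv2.INTER_CUBIC))
for v in range(225,262,3): print(v,' '.join('%4d'%(1000*W2[v,u,2]) if np.isfinite(W2[v,u,2]) else ' nan' for u in range(308,362,3)))
for u,v in((325,235),(330,240),(335,245),(340,235),(345,230),(340,250)): print(u,v,W2[v,u].round(3))
c=eyes.calibration('scene')
P=np.array([telemetry.get_obs()['position'],[.642-.045,-.312,.052],[.642+.04,-.312,.052],[.642+.04,-.356,.052],[.642-.045,-.356,.052]])
print(cv2.projectPoints(P,np.array(c['rvec'],float),np.array(c['tvec'],float),np.array([[c['fx'],0,c['cx']],[0,c['fy'],c['cy']],[0,0,1]]),None)[0].squeeze().round(1))
o=telemetry.get_obs();print(o['clock'],o['position'],o['ft_force'],o['tau'].round(2))
E
```

```text
225  494  490  489  484  477  472  466  459  455  448  438  427  421  424  410  401  391  381
228  487  479  475  469  461  450  435  433  424  413  402  390  392  380  324  310  274    0
231  193   60   43   42   44   40   50  181  216  261  276  282  293  289  285  270   -2   -3
234   58    0   37   50  156  152  163  172  183  214  233  260  261  262    0   -1   -1    7
237    5    4    9    1   51  159  151  137  131   71   72  199   -3    8    4    2   -3    0
240   -3    0    1   -2   -1  145   53   50   50   55   60   -1    1    3    0    1    0   -1
243    1    6   -3    1   50   53   55   52   60   60   -1   -6    4    4    1    3    7    3
246   -4    1    0    0    3    0   56   58   58    1    0   -3   -6    5   -1    5    0   -3
249    2    0    0    2    0    1    3   52   46    0    6   -1    2    0   -3    3    0    0
252   -3    6    2    0   -4    5    0   -2    1    3    3    0    2    7    1    5    0    2
255    6   -2   -7    1   -1    6    1    0    0    0    0    1    6    0    0   -2    0    4
258    0    0    6    5    4    3    2   -1   -1    2    1   -2   -5   -8    6    0    0    0
261    0    5    1    1    3    4    0    2    3    3    3    0    0   -2   -1    3    5    0
325 235 [ 0.598 -0.312  0.16 ]
330 240 [ 0.623 -0.334  0.053]
335 245 [ 0.62  -0.357  0.052]
340 235 [ 0.607 -0.348  0.226]
345 230 [ 0.605 -0.349  0.303]
340 250 [ 0.629 -0.381  0.004]
[[334.6 236.9]
 [320.1 242.2]
 [334.7 222.8]
 [345.3 230.6]
 [330.9 250.2]]
5.1667 [ 0.64565368 -0.33999761  0.03863658] [-0.51030777  0.02708296 -0.79789464] [ 8.000e-02 -7.475e+01  1.456e+01 -3.399e+01  1.000e-01 -3.400e-01
  2.000e-02]
```

View pics/c3.png

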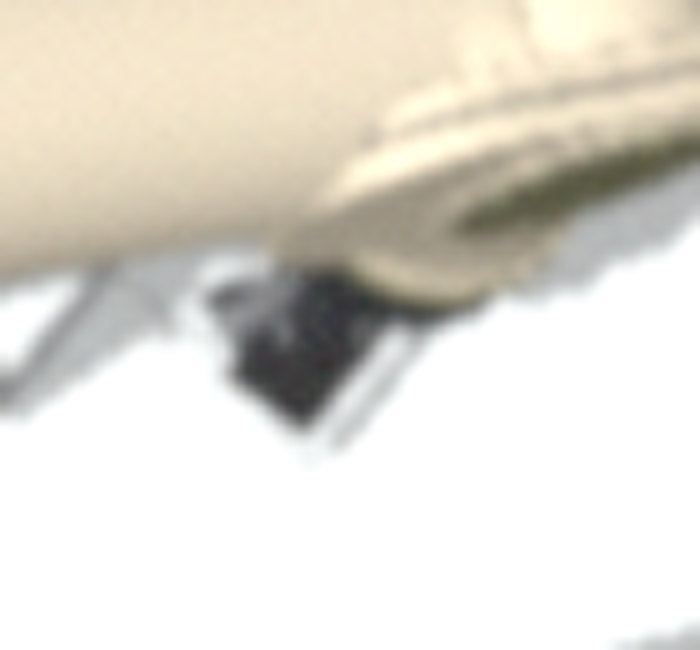

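The dark rubber pad (about (330,240) in the full frame) still sits level at z≈0.05, with the fingers right over it. I'll creep down and watch the force.

Request:
{"method": "servo_tool", "body": {
  "deltas": [
    [[-0.2,0,0.4],0,0],
    [[0,0,0.3],0,0]
  ]
}}

```text
clock: 5.33
position: [0.6445, -0.3398, 0.0322]
ee_rot: [0.974, -0.226, 0.018, 0.02]
ft_force: [-0.2, 0.1, -0.2]
grip_width: 0.0
```

Request:
{"method": "servo_tool", "body": {
  "deltas": [
    [[-0.1,0,0.3],0,0]
  ]
}}

```text
clock: 5.42
position: [0.6439, -0.3396, 0.0292]
ee_rot: [0.974, -0.226, 0.018, 0.02]
ft_force: [0.3, -0.0, 0.8]
grip_width: -0.003
```

```bash
python3 - <<'E'
from h import *
for n in ('scene','top'):
    im2,W=shot(n);p=W.reshape(-1,3)
    t=telemetry.get_obs()['position']
    m=(np.hypot(*(p[:,:2]-t[:2]).T)<.05)&(p[:,2]<.2)&(p[:,2]>.02);print(n,p[m].round(3).tolist()[:60:2])
o=telemetry.get_obs();print(o['clock'],o['position'],o['ft_force'],o['grip_width'],o['joint_pos'].round(3))
E
```

```text
scene [[0.636, -0.293, 0.048], [0.632, -0.292, 0.046], [0.637, -0.297, 0.042], [0.629, -0.294, 0.047], [0.633, -0.299, 0.047], [0.637, -0.305, 0.048], [0.609, -0.311, 0.164], [0.606, -0.316, 0.186], [0.626, -0.296, 0.047], [0.604, -0.311, 0.162], [0.606, -0.316, 0.171], [0.604, -0.321, 0.191], [0.602, -0.313, 0.162], [0.607, -0.317, 0.16], [0.605, -0.322, 0.18], [0.604, -0.327, 0.197], [0.601, -0.317, 0.163], [0.602, -0.322, 0.172], [0.605, -0.327, 0.175], [0.6, -0.319, 0.157], [0.603, -0.324, 0.162], [0.607, -0.328, 0.161], [0.604, -0.333, 0.183], [0.604, -0.338, 0.197], [0.601, -0.318, 0.136], [0.607, -0.323, 0.129], [0.615, -0.328, 0.113], [0.62, -0.333, 0.109], [0.624, -0.338, 0.109], [0.604, -0.342, 0.194]]
top []
5.5167 [ 0.64322613 -0.33928377  0.02851383] [-0.01767097  0.09571629  0.53258969] -0.0031943368189782705 [ 0.052  0.704  0.535  1.408 -0.348  1.082  0.174]
```

Request:
{"method": "servo_tool", "body": {
  "deltas": [
    [[0,0,0.3],0,0],
    [[0,0,0.3],0,0]
  ]
}}

```text
clock: 5.68
position: [0.6439, -0.34, 0.0238]
ee_rot: [0.974, -0.226, 0.018, 0.02]
ft_force: [-5.5, 2.9, 9.4]
grip_width: 0.002
```

Request:
{"method": "servo_tool", "body": {
  "deltas": [
    [[0,0,0.3],0,0],
    [[0,0,0.3],0,0]
  ]
}}

```text
clock: 5.85
position: [0.6438, -0.3405, 0.0193]
ee_rot: [0.974, -0.226, 0.019, 0.02]
ft_force: [-5.1, 2.6, 8.9]
grip_width: -0.003
```

```bash
python3 - <<'E'
from h import *
o=telemetry.get_obs();print(o)
im,W=shot('top');im2,W2=shot('scene')
cv2.imwrite('pics/c4.png',np.hstack([cv2.resize(im[100:250,220:420],(400,300)),cv2.resize(cv2.convertScaleAbs(im2[205:265,300:380],alpha=1.3),(400,300),interpolation=cv2.INTER_CUBIC)]))
p=np.vstack([W.reshape(-1,3),W2.reshape(-1,3)])
m=(abs(p[:,0]-.642)<.12)&(abs(p[:,1]+.18)<.1)&(p[:,2]>.15)&(p[:,2]<.35);print('lid z',np.percentile(p[m][:,2],[10,50,90,98,100]))
m=(abs(p[:,0]-.64)<.06)&(p[:,1]>-.36)&(p[:,1]<-.28)&(p[:,2]<.08)&(p[:,2]>.015);print('pad',m.sum(),p[m][::5].round(3).tolist())
o=telemetry.get_obs();print(o['position'],o['ft_force'],o['torque'])
E
```

```text
{'clock': 5.85, 'joint_pos': array([ 0.05585697,  0.7148688 ,  0.53044143,  1.41203376, -0.3537186 ,
        1.06658571,  0.17753218]), 'joint_velocities': array([ 0.01452961,  0.02949137, -0.01304478,  0.00994879, -0.01475559,
       -0.03942191,  0.01194236]), 'tau': array([ 1.96961886e-01, -7.10961127e+01,  1.39104733e+01, -3.29826236e+01,
       -4.54176951e-02, -1.93090461e+00,  8.01832328e-03]), 'position': array([ 0.64383258, -0.34047724,  0.01932111]), 'ee_rot': array([ 0.97368935, -0.22625877,  0.01850141,  0.01984232]), 'ft_force': array([-5.14552024,  2.60750113,  8.90256358]), 'torque': array([ 0.55777153,  1.13714849, -0.06148719]), 'grip_width': -0.003472717948738984}
lid z [0.19494986 0.21105558 0.22547305 0.22982962 0.23737791]
pad 169 [[0.628, -0.284, 0.037], [0.638, -0.297, 0.039], [0.627, -0.291, 0.045], [0.617, -0.282, 0.04], [0.629, -0.296, 0.035], [0.614, -0.284, 0.041], [0.625, -0.298, 0.039], [0.618, -0.294, 0.039], [0.611, -0.299, 0.044], [0.632, -0.345, 0.069], [0.633, -0.342, 0.042], [0.643, -0.355, 0.043], [0.625, -0.338, 0.043], [0.634, -0.352, 0.05], [0.609, -0.325, 0.045], [0.619, -0.338, 0.049], [0.629, -0.351, 0.05], [0.6, -0.319, 0.046], [0.611, -0.334, 0.053], [0.622, -0.348, 0.05], [0.595, -0.318, 0.048], [0.605, -0.331, 0.049], [0.615, -0.344, 0.051], [0.627, -0.358, 0.044], [0.603, -0.333, 0.047], [0.612, -0.346, 0.051], [0.595, -0.327, 0.043], [0.603, -0.34, 0.051], [0.613, -0.353, 0.052], [0.601, -0.342, 0.047], [0.611, -0.355, 0.048], [0.604, -0.35, 0.044], [0.596, -0.346, 0.044], [0.595, -0.351, 0.049]]
[ 0.64381052 -0.34048513  0.01896985] [-4.14761486  1.37902882  8.30294158] [ 0.43872975  0.92006954 -0.03787454]
```

View pics/c4.png

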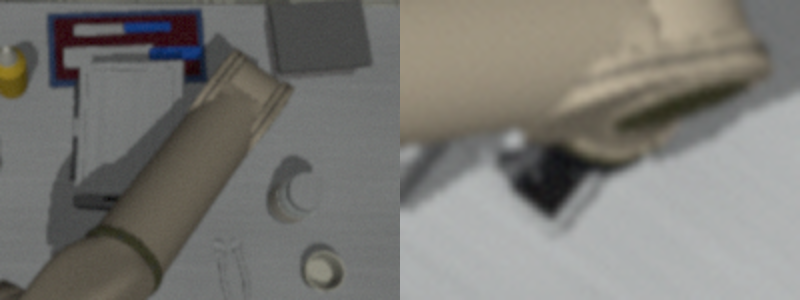

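The lid is lifting: its front edge is about 35 mm up, which matches about 6 mm of pad travel. The reported TCP z therefore reads about 26 mm low compared with the pad, so the stop should come near a reported -0.010. I'll continue by force.

Request:
{"method": "servo_tool", "body": {
  "deltas": [
    [[-0.1,0,0.4],0,0],
    [[-0.1,0,0.4],0,0],
    [[-0.1,0,0.4],0,0]
  ]
}}

```text
clock: 6.2
position: [0.6439, -0.341, 0.0114]
ee_rot: [0.974, -0.226, 0.022, 0.02]
ft_force: [-2.3, 1.7, 8.7]
grip_width: -0.002
```

```bash
cat > lid.py <<'E'
from h import *
p=np.vstack([shot('top')[1].reshape(-1,3),shot('scene')[1].reshape(-1,3)])
m=(abs(p[:,0]-.642)<.12)&(p[:,1]>-.27)&(p[:,1]<-.08)&(p[:,2]>.19)&(p[:,2]<.40);q=p[m]
h=np.nanpercentile(q[:,2],99)-.198
print('lid top z',np.nanpercentile(q[:,2],[50,90,99]).round(3),'front edge y',np.nanpercentile(q[:,1],2).round(3),'angle~',np.arcsin(min(1,h/.168)))
o=telemetry.get_obs();print(o['clock'],o['position'].round(4),o['ft_force'].round(1))
E
python3 lid.py
```

```text
lid top z [0.233 0.265 0.273] front edge y -0.25 angle~ 0.4599862960120711
6.3 [ 0.6438 -0.341   0.011 ] [-1.1  1.   7.6]
```

Request:
{"method": "servo_tool", "body": {
  "deltas": [
    [[-0.05,0,0.4],0,0],
    [[-0.05,0,0.4],0,0],
    [[-0.05,0,0.4],0,0],
    [[-0.05,0,0.4],0,0],
    [[-0.05,0,0.4],0,0]
  ]
}}

```text
clock: 6.72
position: [0.6444, -0.341, -0.0029]
ee_rot: [0.974, -0.226, 0.024, 0.019]
ft_force: [-2.7, 2.8, 9.3]
grip_width: -0.003
```

```bash
python3 lid.py
```

```text
lid top z [0.287 0.332 0.338] front edge y -0.197 angle~ 0.9892600151186868
6.8167 [ 0.6443 -0.3409 -0.0036] [-1.8  1.5  6.2]
```

Request:
{"method": "servo_tool", "body": {
  "deltas": [
    [[-0.05,0,0.4],0,0],
    [[-0.05,0,0.4],0,0],
    [[-0.05,0,0.3],0,0]
  ]
}}

```text
clock: 7.07
position: [0.6453, -0.3409, -0.0104]
ee_rot: [0.974, -0.226, 0.026, 0.019]
ft_force: [-11.4, 7.4, 30.7]
grip_width: -0.0
```

```bash
python3 lid.py
```

```text
lid top z [0.323 0.351 0.355] front edge y -0.163 angle~ 1.2064971622200857
7.1667 [ 0.6452 -0.3409 -0.0101] [-6.4  4.4 15.7]
```

The lever is on its stop and the lid is fully open (about 1.2+ rad). Now I'll hold it with a light downward bias.

Request:
{"method": "servo_tool", "body": {
  "deltas": [
    [[-0.03,0,0.15],0,0],
    [[0,0,0.15],0,0],
    [[0,0,0.15],0,0],
    [[0,0,0.15],0,0],
    [[0,0,0.15],0,0],
    [[0,0,0.15],0,0],
    [[0,0,0.15],0,0],
    [[0,0,0.15],0,0],
    [[0,0,0.15],0,0],
    [[0,0,0.15],0,0],
    [[0,0,0.15],0,0],
    [[0,0,0.15],0,0]
  ]
}}

```text
clock: 8.17
position: [0.6491, -0.344, -0.0103]
ee_rot: [0.973, -0.226, 0.031, 0.017]
ft_force: [-6.4, 3.2, 12.2]
grip_width: -0.003
```

```bash
python3 lid.py
```

```text
lid top z [0.323 0.351 0.355] front edge y -0.163 angle~ 1.2043869949655075
8.2667 [ 0.649  -0.3439 -0.0103] [-4.7  2.9 10.8]
```

Request:
{"method": "servo_tool", "body": {
  "deltas": [
    [[-0.06,-0.02,0.15],0,0],
    [[-0.06,-0.02,0.15],0,0],
    [[-0.06,-0.02,0.15],0,0],
    [[-0.06,0,0.15],0,0],
    [[-0.06,0,0.15],0,0],
    [[-0.06,0,0.15],0,0],
    [[-0.06,0,0.15],0,0],
    [[-0.06,0,0.15],0,0],
    [[-0.06,0,0.15],0,0],
    [[-0.06,0,0.15],0,0],
    [[-0.06,0,0.15],0,0],
    [[-0.06,0,0.15],0,0]
  ]
}}

```text
clock: 9.27
position: [0.6494, -0.3439, -0.0103]
ee_rot: [0.973, -0.226, 0.038, 0.016]
ft_force: [-4.4, 3.6, 11.4]
grip_width: 0.001
```

Request:
{"method": "servo_tool", "body": {
  "deltas": [
    [[-0.06,0,0.15],0,0],
    [[-0.06,0,0.15],0,0],
    [[-0.06,0,0.15],0,0],
    [[-0.06,0,0.15],0,0],
    [[-0.06,0,0.15],0,0],
    [[-0.06,0,0.15],0,0],
    [[-0.06,0,0.15],0,0],
    [[-0.06,0,0.15],0,0],
    [[-0.06,0,0.15],0,0],
    [[-0.06,0,0.15],0,0],
    [[-0.06,0,0.15],0,0],
    [[-0.06,0,0.15],0,0]
  ]
}}

```text
clock: 10.27
position: [0.6498, -0.344, -0.0102]
ee_rot: [0.973, -0.226, 0.046, 0.015]
ft_force: [-5.4, 2.0, 12.0]
grip_width: -0.002
```

Request:
{"method": "servo_tool", "body": {
  "deltas": [
    [[-0.06,0,0.15],0,0],
    [[-0.06,0,0.15],0,0],
    [[-0.06,0,0.15],0,0],
    [[-0.06,0,0.15],0,0],
    [[-0.06,0,0.15],0,0],
    [[-0.06,0,0.15],0,0],
    [[-0.06,0,0.15],0,0],
    [[-0.06,0,0.15],0,0],
    [[-0.06,0,0.15],0,0],
    [[-0.06,0,0.15],0,0]
  ]
}}

```text
clock: 11.1
position: [0.6502, -0.344, -0.0102]
ee_rot: [0.973, -0.226, 0.052, 0.014]
ft_force: [-5.4, 3.9, 12.9]
grip_width: -0.002
```

```bash
python3 lid.py
```

```text
lid top z [0.323 0.351 0.355] front edge y -0.163 angle~ 1.2130501509195812
11.2 [ 0.6502 -0.3439 -0.0102] [-4.9  3.8 11.1]
```

It has been held open for over 4 s. Now a slow release.

Request:
{"method": "servo_tool", "body": {
  "deltas": [
    [[0,0,0],0,0],
    [[0,0,-0.05],0,0],
    [[0,0,-0.05],0,0],
    [[0,0,-0.05],0,0],
    [[0,0,-0.05],0,0],
    [[0,0,-0.05],0,0]
  ]
}}

```text
clock: 11.7
position: [0.6505, -0.3447, -0.0048]
ee_rot: [0.972, -0.226, 0.053, 0.014]
ft_force: [-2.0, 1.7, 4.8]
grip_width: -0.003
```

```bash
python3 d.py "[.64,-.338,.024]"
```

```text
11.7 [ 0.6505 -0.3447 -0.0048] [-2.   1.7  4.8] z [ 0.097 -0.051 -0.994] delta cm [-0.91 -0.13 -3.  ] down1cm [-0.1096441  -0.00249053  0.99396779]
```

Request:
{"method": "servo_tool", "body": {
  "deltas": [
    [[0,0,0],0,0],
    [[0,0,0],0,0],
    [[0,0,0],0,0],
    [[0,0,0],0,0],
    [[0,0,0],0,0],
    [[0,0,0],0,0],
    [[0,0,0],0,0],
    [[0,0,0],0,0]
  ]
}}

```text
clock: 12.37
position: [0.6505, -0.3448, -0.0027]
ee_rot: [0.972, -0.227, 0.053, 0.013]
ft_force: [-3.2, 1.7, 6.0]
grip_width: -0.001
```

Request:
{"method": "servo_tool", "body": {
  "deltas": [
    [[0,0,-0.04],0,0],
    [[0,0,-0.04],0,0],
    [[0,0,-0.04],0,0],
    [[0,0,-0.04],0,0],
    [[0,0,-0.04],0,0],
    [[0,0,-0.04],0,0],
    [[0,0,-0.04],0,0],
    [[0,0,-0.04],0,0],
    [[0,0,-0.04],0,0],
    [[0,0,-0.04],0,0],
    [[0,0,-0.04],0,0],
    [[0,0,-0.04],0,0]
  ]
}}

```text
clock: 13.37
position: [0.6505, -0.3452, 0.006]
ee_rot: [0.972, -0.227, 0.054, 0.013]
ft_force: [-4.0, 1.4, 6.2]
grip_width: -0.002
```

Request:
{"method": "servo_tool", "body": {
  "deltas": [
    [[0,0,-0.04],0,0],
    [[0,0,-0.04],0,0],
    [[0,0,-0.04],0,0],
    [[0,0,-0.04],0,0],
    [[0,0,-0.04],0,0],
    [[0,0,-0.04],0,0],
    [[0,0,-0.04],0,0],
    [[0,0,-0.04],0,0],
    [[0,0,-0.04],0,0],
    [[0,0,-0.04],0,0],
    [[0,0,-0.04],0,0],
    [[0,0,-0.04],0,0]
  ]
}}

```text
clock: 14.37
position: [0.6505, -0.3449, 0.0157]
ee_rot: [0.972, -0.227, 0.055, 0.012]
ft_force: [-3.4, 2.5, 6.4]
grip_width: 0.0
```

```bash
python3 lid.py
```

```text
lid top z [0.223 0.247 0.252] front edge y -0.257 angle~ 0.330174298301744
14.4667 [ 0.6505 -0.3449  0.0159] [-3.9  2.5  7.9]
```

Request:
{"method": "servo_tool", "body": {
  "deltas": [
    [[0,0,-0.03],0,0],
    [[0,0,-0.03],0,0],
    [[0,0,-0.03],0,0],
    [[0,0,-0.03],0,0],
    [[0,0,-0.03],0,0],
    [[0,0,-0.03],0,0],
    [[0,0,-0.03],0,0],
    [[0,0,-0.03],0,0]
  ]
}}

```text
clock: 15.13
position: [0.6506, -0.3444, 0.0215]
ee_rot: [0.972, -0.227, 0.055, 0.012]
ft_force: [-2.8, 2.8, 7.0]
grip_width: 0.0
```

```bash
python3 lid.py
```

```text
lid top z [0.209 0.22  0.224] front edge y -0.261 angle~ 0.1565039125749461
15.2333 [ 0.6506 -0.3443  0.0217] [-3.5  2.7  8.5]
```

Request:
{"method": "servo_tool", "body": {
  "deltas": [
    [[0,0,-0.02],0,0],
    [[0,0,-0.02],0,0],
    [[0,0,-0.02],0,0],
    [[0,0,-0.02],0,0],
    [[0,0,-0.02],0,0],
    [[0,0,-0.02],0,0],
    [[0,0,-0.02],0,0],
    [[0,0,-0.02],0,0],
    [[0,0,-0.02],0,0],
    [[0,0,-0.02],0,0]
  ]
}}

```text
clock: 16.07
position: [0.6506, -0.3436, 0.0271]
ee_rot: [0.972, -0.227, 0.055, 0.011]
ft_force: [-1.0, 0.3, 0.5]
grip_width: -0.002
```

```bash
python3 lid.py
```

```text
lid top z [0.196 0.2   0.203] front edge y -0.259 angle~ 0.03173229815002277
16.1667 [ 0.6506 -0.3436  0.0269] [-0.2  0.9  1.2]
```

The lid is shut and the contact force is about zero. Now I'll retreat upward.

Request:
{"method": "servo_tool", "body": {
  "deltas": [
    [[0,0,-0.3],0,0],
    [[0.1,0,-1],0,0],
    [[0.2,0.1,-2],0,0],
    [[0.3,0.2,-3],0,0],
    [[0.3,0.2,-3],0,0],
    [[0.3,0.2,-3.5],0,0],
    [[0.3,0.2,-3.5],0,0],
    [[0.3,0.2,-3.5],0,0],
    [[0,0,0],0,0],
    [[0,0,0],0,0]
  ]
}}

```text
clock: 17.0
position: [0.6396, -0.3521, 0.2371]
ee_rot: [0.972, -0.227, 0.054, 0.011]
ft_force: [0.2, 0.9, -1.5]
grip_width: 0.001
```

```bash
python3 lid.py; python3 - <<'E'
from h import *
im,W=shot('top');cv2.imwrite('pics/fin.png',im)
im2,W2=shot('scene')
A=np.load('scene0.npy')
for k,(u,v) in dict(shaker=(220,254),jar=(362,284),ram=(348,326),bottle=(276,145),bowl=(125,158),nlid=(200,135),npad=(237,173)).items(): print(k,A[v,u].round(3),W2[v,u].round(3))
E
```

```text
lid top z [0.196 0.2   0.203] front edge y -0.261 angle~ 0.030376283248435856
17.1 [ 0.6395 -0.3522  0.2365] [-0.4 -1.1 -0.3]
shaker [ 0.355 -0.083  0.107] [ 0.312 -0.183  0.654]
jar [ 0.551 -0.49   0.13 ] [ 0.55  -0.49   0.132]
ram [ 0.438 -0.545  0.006] [ 0.437 -0.544  0.014]
bottle [0.762 0.003 0.123] [0.76  0.002 0.128]
bowl [0.421 0.444 0.002] [0.421 0.442 0.007]
nlid [0.608 0.201 0.2  ] [0.608 0.202 0.198]
npad [0.618 0.063 0.054] [0.617 0.063 0.056]
```

View pics/fin.png

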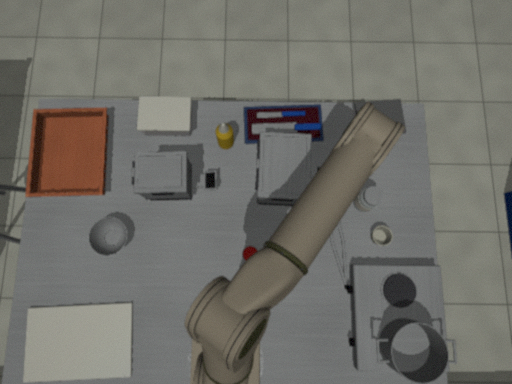

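The wide bin is shut (lid at (285,165)), the narrow bin is untouched, and everything else is where it was. The shaker's red cap shows at (250,253), unmoved. The hand is clear, so I'll hand in.

```bash
python3 -c "
from h import *
print(order.hand_in())"
```

```text
the job is handed in; nothing more can be done
None
```

The wide bin was opened, held open and closed gently as you asked, and I handed the job in at about 17 s.

- **Open and hold:** I pressed the lever onto its stop with shut fingertips. The lid measured about 1.2 rad from the cameras (1.25 is fully open) and stayed there for about 4 s. The highest force I saw was about 31 N up and 34 N in total, in one brief reading as the lever reached its stop.
- **Closing:** I let the lever up over about 4.5 s with the fingers on it. Contact force read 5–9 N until the lid shut, then fell to about zero, and I lifted the hand straight up. I didn't measure the lid's speed directly. From the finger motion it was about 0.5 rad/s for the first half second and 0.2–0.35 rad/s after that.
- **Last checks:** The wide lid is shut and the narrow bin's lid and pad are unchanged. The jar, ramekin, bottle and bowl are within a few mm to 1 cm of their first readings, which is about camera noise. The shaker was hidden behind the arm in the depth check; in the last top picture its cap is in the same place. I checked the tongs only by eye in that picture.
- **Disagreement:** The reported fingertip height read about 26 mm lower than the pad height seen by the cameras. I didn't find the cause, so I set the press depth by contact force and the observed lid angle instead.

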